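# Isolate the distribution board and snap its door shut

## Robot

A 6-joint arm with a two-finger parallel gripper is mounted at the origin on a cart in front of the work surface, level with it; the furniture and walls round the work are solid. World frame = base frame: x ahead of the robot, y to its left, z up, the work surface at z = 0. Lengths are in m, angles in rad, forces in N, time in s.
With the tool pointing down it reaches from about 0.3 to 1 m from the base axis. Payload 5.1 kg.
Tool frame: the origin (TCP) lies midway between the tips of the shut fingers; the grasp point (between the pads) lies 19 mm behind it; z points along the fingers, y is the line along which they close (so a half turn about z gives the same grasp; the last joint's range is limited). The gripper opens to 95 mm and grips with 3 to 60 N. Pads are 20 mm wide; open, the fingers measure 119 mm over their backs; the gripper's body (75 mm by 180 mm) begins 59 mm behind the grasp point.
Start: joints at [-1.408, 0.124, 1.65, -0, 1.367, -0.083], TCP at [0.158, -0.63, 0.215] pointing down, gripper open.
Joint ranges: [-2.61, 2.61], [-1.02, 2.33], [0.03, 2.71], [-1.35, 4.49], [0.32, 2.68], [-2.91, 2.91]. Speed limits (rad/s): [2.57, 2.57, 3.14, 3.14, 3.14, 3.14].

## Interface

Orientations are given as a unit quaternion [x, y, z, w].
In Python, from bench import get_state, camera, job_done gives the robot as it stands.
- The arm moves only by the tool carry_out, never from a script. Its argument "series" is a list of rows, each an object with "slide": the shift along the tool's x, y, z in units of 50 mm (1.0 is 50 mm), a list of three; "yaw": the turn about the tool's z in degrees. A call has 1 to 8 rows; each row is the pose to reach, as a shift and turn from the pose commanded when the call began, along the tool's axes at that moment; what a row does not reach only later rows make up. A row lasts 1/10 s, in which the tool goes at most 50 mm and 8.59 degrees, less where a joint would pass 70% of its speed; a pose out of reach is approached as far as the arm can. A call with a gripper value outside its range is refused whole. "fingers" is the opening in per cent of the stroke, from 0 (shut) to 100 (fully open), set as the call begins (left out, the last holds). The fingers move at their own pace and stop on an object; "grip_force" is the grip in N (left out, the last holds). Time passes only in rows, so rows that repeat a pose let the fingers close. It gives the time, the measured TCP pose, the force, the opening and the grip force at its end, in the units of the state.
- get_state(): the state, without advancing time (a new reading comes with each control period).
- camera(name): name is "scene" or "top" or "wrist"; returns a dict with "pixels" (400x640x3 uint8, blue, green, red), "z_map" (400x640 float32, m along the optical axis (not along the pixel's ray), 0 where there is no reading), "K" (3x3 intrinsics, pixels), "D" ([k1, k2, p1, p2, k3] as OpenCV has them; the pictures are not rectified), "world_from_camera" (4x4, takes a point from camera to world coordinates). Camera axes: x right, y down, z forward; pixel columns grow to the right and rows downward; lengths in m; the calibration is good to about 2 mm. A picture is of the moment at which its call begins.
- job_done(): hands the job in; it is judged then, once.
The state is a dict: "time": time; "joint_pos": joint angles; "qd": joint speeds; "joint_torque": joint torques, N m; "position": TCP position; "eef_rot": TCP orientation; "ft_force": force on the tool from outside, world axes, zero at the start; "torque": the same for the moment, N m; "width": finger opening in m; "finger_force": force on a finger pad.
Only numpy, scipy, OpenCV 4.12 (cv2) and the standard library are available. Lean on these libraries where they do the work, as an engineer would, in place of code of your own. Each camera call takes 0.05 s, during which the arm holds its last target. There are 200 camera calls.

## Task

Make this breaker box safe to leave: first flick its wide main switch, at the left end of the row, fully down to off (towards the label strip), leaving the four narrow breakers on; then swing the open door over and press its free edge down until the sprung latch rides past the strike, snaps in and holds the door shut. The plastic is brittle, so at no time push on any part of the box with more than about 2 kg (20 N), and leave the things lying round it where they are.

Things in the scene. Friction and masses are not known exactly. Their poses are not given: they have to be found in the camera images.
- breaker_box: Grey breaker box on its back, screwed down, 191 x 230 mm. Origin: centre of the underside; x points from the label-strip side (front) to the hinge side, y to the end with the main switch, z up; all mm here are in this frame. Flat cover at z = 58. Lever row at x = 0: main switch at y = 54, breakers at y = 27, 9, -9, -27; 30 mm of free cover between levers and open door.
- door_hinge (a point): Middle of the door's hinge line, which runs along y at x = 42, z = 63. The door is 160 mm long (y = -80 to 80); closed it covers x = -33 to 34. Its free edge is 75 mm from the hinge line; its flat outer face lies 13 mm outside the hinge line (closed: z = 76).
- door_edge (a point): Point on the door's outer face, in the middle of its free edge (moves with the door; closed flat it is at x = -33, y = 0, z = 76). Any place along the free edge is good to press on, clear of the strike.
- bolt_root (a point): Where the bevelled bolt, 12 mm wide, stands 9 mm out of the door's free edge (moves with the door; closed: x = -33, y = -55, z = 66). A spring pushes it out. Pressing near the free edge, the bevel takes 9 to 12 N (16 N if the finger also drags along the door), then the force drops as the bolt snaps under the lip, and within 3 mm climbs steeply at the stop.
- strike_foot (a point): Foot of the strike, a steel angle on the cover in front of the door: x = -73 to -36, y = -70 to -40, top z = 77 to 89. The bolt must pass its rolled lip; a rubber stop under the door edge is part of it. The slotted plate was set by hand: lip and stop together sit up to 5.5 mm higher or lower from box to box. This is not reported; it must be felt.
- breaker_box_door (a joint): Door angle, rad: 0 = flat on the cover, grows as it opens; starts at 1.85 to 2.0 (leaning back), stop at 2.23. Light, slightly damped: stays where left between about 1.1 and 2.0, sinks slowly below that and comes to rest on its unlatched bolt at 0.17 to 0.25, to where it also springs back if let go before the snap. Latched it stays between 0 and 0.15.
- breaker_box_main (a joint): Angle of the main switch lever (18 mm wide, y = 45 to 63), rad: 0 = up, on (tip at x = -6, z = 70); 0.77 = fully down, off (lying to the front, tip at x = -15, z = 61). Pivot along y at x = 0, z = 54. Starts at 0 to 0.12 and stays where it is left. Damped: at about 1 rad/s it takes some 5 N at the tip, moved fast much more.
- breaker_box_breaker1 (a joint): Angle of narrow (8 mm) breaker lever 1 of 4, counted from the main switch, at y = +27, rad: 0 = on, 0.77 = off; starts at 0 and must stay on.
- breaker_box_breaker2 (a joint): Angle of narrow (8 mm) breaker lever 2 of 4, counted from the main switch, at y = +9, rad: 0 = on, 0.77 = off; starts at 0 and must stay on.
- breaker_box_breaker3 (a joint): Angle of narrow (8 mm) breaker lever 3 of 4, counted from the main switch, at y = -9, rad: 0 = on, 0.77 = off; starts at 0 and must stay on.
- breaker_box_breaker4 (a joint): Angle of narrow (8 mm) breaker lever 4 of 4, counted from the main switch, at y = -27, rad: 0 = on, 0.77 = off; starts at 0 and must stay on.
- tape_measure: Tape measure lying on its side to the left of the box, 62 x 83 x 38 mm, loose; origin at the centre of its underside. To be left alone.
- screwdriver_small: Small screwdriver with a wooden-coloured handle lying to the right of the box, 150 mm long, 20 mm thick, loose; origin at the middle of its length on the desk, its y axis along the shaft. To be left alone.
- conduit_box_b: Round white conduit box with spouts, 84 x 103 x 29 mm, farther to the right of the box, loose; origin at the centre of its underside. To be left alone.

How it is judged:
By the outcome, as a careful person would: the job done as asked, in the order asked, and still so for the second after the job is handed in, with the robot touching nothing.
It also fails if it takes over 58 s, if anything falls off the work surface, if the arm or the gripper's body presses on something with over 40 N, if the wrist force passes 120 N, or if a joint passes its speed limit or range.

## Working session

There is one attempt and no reset: what is moved stays moved. The work goes in short steps, Python scripts to look and compute and a tool call to move; the robot and the scene stay as the last step left them, time stands still between calls to the robot, and variables do not carry over. Pictures are saved under pics/ and viewed, at most 10 in all, crops included, and the job is handed in when it is done.

Besides the shell and the picture viewer there is one more tool, called in YAML: its name, and indented under it one key for each argument. carry_out: Moves the arm, as the interface text tells. Its arguments: {"type":"object","properties":{"series":{"type":"array"},"fingers":{"type":"number"},"grip_force":{"type":"number"}},"required":["series"]}

```bash
mkdir -p pics; ls
python3 - <<'E'
from bench import get_state,camera
import cv2,numpy as np
s=get_state();print(s)
for n in("top","scene"):
    c=camera(n);cv2.imwrite(f"pics/{n}0.png",c["pixels"]);np.savez(f"{n}0.npz",**c)
    print(n,c["K"],c["D"],c["world_from_camera"].round(3))
E
```

```text
pics
{'time': 0.0, 'joint_pos': array([-1.40762797e+00,  1.24499204e-01,  1.65167437e+00,  1.12063867e-05,
        1.36749731e+00, -8.26028525e-02]), 'qd': array([-3.12838893e-04,  6.92505855e-04, -4.86586868e-04, -3.22861117e-04,
        4.26686823e-05, -8.85574901e-05]), 'joint_torque': array([-1.93677747e-04, -4.17608929e+01, -3.59936607e+01,  7.73414969e-02,
        4.93118225e-02, -1.81714190e-04]), 'position': array([ 0.15801593, -0.62983594,  0.21339066]), 'eef_rot': array([ 9.92458664e-01,  1.22575365e-01, -3.63648895e-05, -1.03849216e-03]), 'ft_force': array([-0.04998896, -0.1642563 , -0.4862415 ]), 'torque': array([-0.01139425, -0.03928167,  0.00530553]), 'finger_force': 0.0, 'width': 0.09550977506189387}
top [[507.19747297   0.         319.16254974]
 [  0.         507.19747297 195.09816804]
 [  0.           0.           1.        ]] [-0.13564715  0.          0.          0.          0.        ] [[-0.005 -0.999  0.042  0.511]
 [-1.     0.006  0.029  0.006]
 [-0.029 -0.042 -0.999  1.114]
 [ 0.     0.     0.     1.   ]]
scene [[430.32249875   0.         320.16383018]
 [  0.         430.32249875 198.37654333]
 [  0.           0.           1.        ]] [-0.03695356  0.          0.          0.          0.        ] [[-0.817 -0.296  0.495  0.085]
 [-0.576  0.411 -0.706  0.694]
 [ 0.006 -0.862 -0.507  0.551]
 [ 0.     0.     0.     1.   ]]
```

View pics/top0.png

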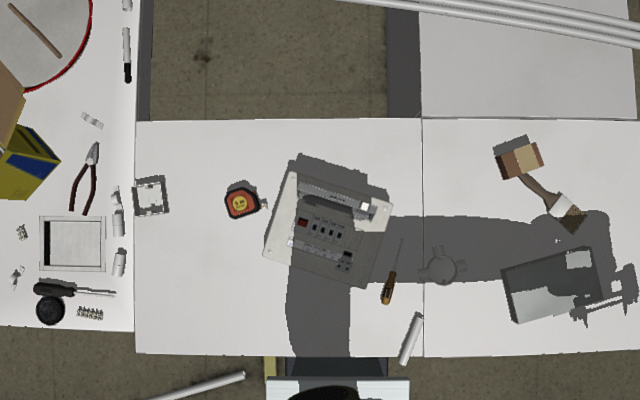

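View pics/scene0.png

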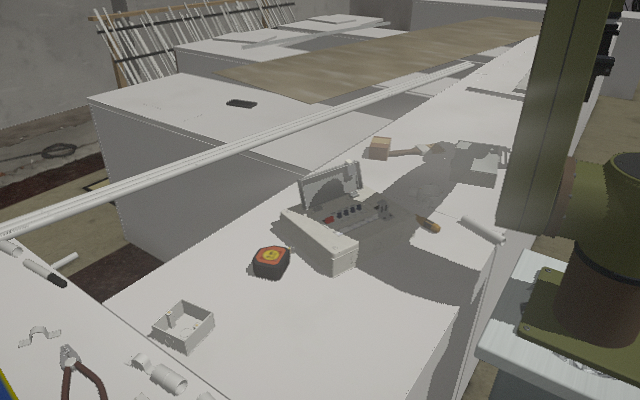

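The top view shows the box near (328,225), with the red main switch at (303,222) and black breakers running to (339,235). The door leans back at about (335,195) and the strike is near (347,255). Next I measure with depth.

```bash
cat > h.py <<'E'
import numpy as np,cv2
def cloud(c):
    h,w=c["z_map"].shape
    u,v=np.meshgrid(np.arange(w),np.arange(h))
    p=cv2.undistortPoints(np.stack([u,v],-1).reshape(-1,1,2).astype(np.float64),c["K"],c["D"]).reshape(h,w,2)
    z=c["z_map"][...,None]
    P=np.concatenate([p*z,z],-1)
    T=c["world_from_camera"]
    return P@T[:3,:3].T+T[:3,3]
E
python3 - <<'E'
from h import *
c=dict(np.load("top0.npz"));P=cloud(c);im=c["pixels"].astype(int)
print("desk z",np.median(P[130:160,450:480,2]))
R=(slice(140,300),slice(250,400))
Q=P[R];z=Q[...,2]
m=((z>0.05)&(z<0.064)).astype(np.uint8)
n,l,st,ce=cv2.connectedComponentsWithStats(m)
k=1+np.argmax(st[1:,4]);print(st[k])
pts=Q[l==k][:,:2].astype(np.float32)
print("cover z",np.median(z[l==k]));print(cv2.minAreaRect(pts*1000))
# all above 0.045: whole box
b=Q[(z>0.03)&(z<0.064)][:,:2].astype(np.float32);print(cv2.minAreaRect(b*1000))
B,G,Rr=[im[R][...,i] for i in range(3)]
r=(Rr>G+50)&(Rr>B+50)&(z>0.03)
print("red",r.sum(),np.median(Q[r],0))
dk=((Rr<45)&(G<45)&(B<45)&(z>0.05)).astype(np.uint8)
n,l,st,ce=cv2.connectedComponentsWithStats(dk)
for i in range(1,n):
    if st[i,4]>8: print(st[i],np.median(Q[l==i],0).round(4),Q[l==i][:,2].max())
hi=z>0.1;print("door",hi.sum(),z[hi].max())
cv2.imwrite("pics/c1.png",cv2.resize(c["pixels"][R],None,fx=5,fy=3.7*5/3.7,interpolation=cv2.INTER_CUBIC)[:600*2][100:700])
s=dict(np.load("scene0.npz"));cv2.imwrite("pics/c2.png",cv2.resize(s["pixels"][150:285,240:420],None,fx=4.4,fy=4.4,interpolation=cv2.INTER_CUBIC))
E
```

```text
desk z -0.0013916671623998011
[  12   31  130  118 8120]
cover z 0.0571410185317357
((484.20361328125, 21.074554443359375), (229.07093811035156, 188.95382690429688), 71.50452423095703)
((494.6683044433594, 53.02220153808594), (296.1715393066406, 189.04437255859375), 71.61656951904297)
red 47 [0.53856966 0.18321465 0.03611988]
[58 55 18  6 23] [0.551  0.0426 0.0771] 0.08693619936170482
[77 60 24  9 34] [ 0.5355 -0.0044  0.0767] 0.0820179142961257
[48 78 10  8 28] [0.5041 0.0684 0.0587] 1.1136348200853194
[63 85  4  5 15] [0.4896 0.0472 0.0675] 1.1136348200853194
[71 88  4  5 15] [0.4834 0.0308 0.0674] 0.07118218471765858
[79 90  4  5 14] [0.4791 0.0134 0.0664] 0.06930467508563365
[87 93  4  5 15] [ 0.473  -0.0041  0.0662] 0.07127016833222077
[ 93 111   9   6  35] [ 0.434  -0.0203  0.0687] 1.1136348200853194
door 878 1.1136348200853194
```

View pics/c1.png

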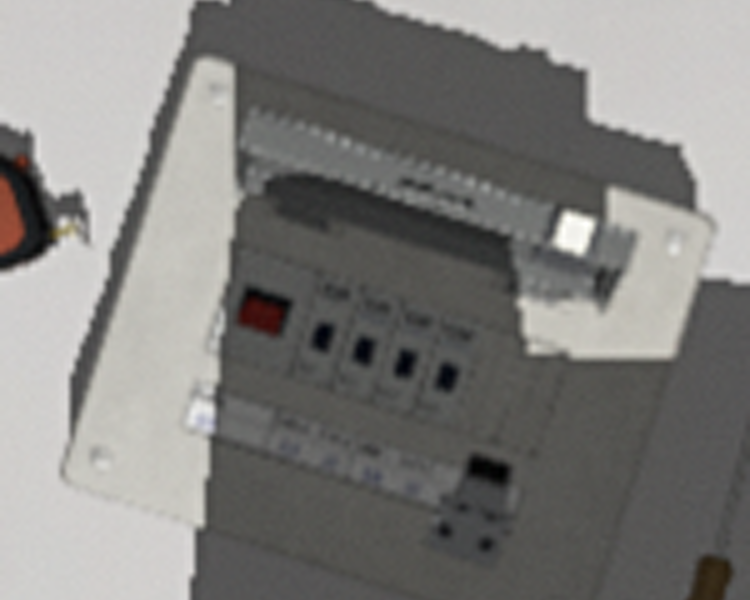

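View pics/c2.png

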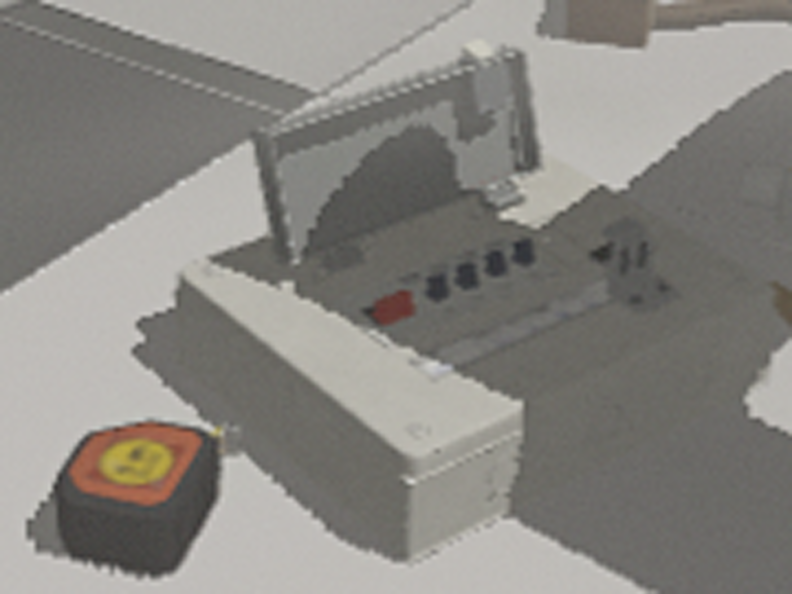

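Box origin is about (0.484, 0.021) and its x axis points at −18.5°; the lever positions agree. The crops show the door leaning back with the strike at its right front end. Plan: keep the tool vertical with its x along the box x and the fingers shut.

```bash
cat >> h.py <<'E'
from bench import get_state,camera
from scipy.spatial.transform import Rotation as Rn
O=np.array([.484,.021,0]);RB=Rn.from_euler('z',-18.5,degrees=True).as_matrix()
def to(*b):  # slides for target in box frame (mm)
    s=get_state();R=Rn.from_quat(s["eef_rot"]).as_matrix()
    p=RB.T@(s["position"]-O)*1000
    d=R.T@(O+RB@(np.array(b)/1000)-s["position"])/.05
    phi=np.degrees(np.arctan2(R[1,0],R[0,0]))
    print("t",round(s["time"],2),"box pos",p.round(1),"slide",d.round(3),"yaw",round(phi+18.5,2),"F box",(RB.T@s["ft_force"]).round(1))
E
python3 -c "
from h import *
to(15,56,200)"
```

```text
t 0.1 box pos [-102.6 -720.7  213.5] slide [ 10.347 -11.822   0.294] yaw 32.59 F box [0.4 0.3 0.4]
```

carry_out:
  series:
    - {"slide":[0.5,-0.6,0],"yaw":5}
    - {"slide":[1.1,-1.3,0],"yaw":10}
    - {"slide":[1.7,-2.0,0],"yaw":15}
    - {"slide":[2.3,-2.7,0],"yaw":20}
    - {"slide":[3.0,-3.4,0],"yaw":25}
    - {"slide":[3.6,-4.1,0],"yaw":30}
    - {"slide":[4.2,-4.8,0],"yaw":32.6}
    - {"slide":[4.8,-5.5,0],"yaw":32.6}
  fingers: 0
  grip_force: 20

```text
time: 0.9
position: [0.3242, -0.3034, 0.2142]
eef_rot: [0.987, -0.162, -0.0, -0.0]
ft_force: [0.3, -0.9, 0.8]
width: 0.0364
finger_force: 0.0
```

```bash
python3 -c "
from h import *
to(15,56,180)"
```

```text
t 0.9 box pos [ -48.6 -358.3  214.2] slide [ 1.258 -8.288  0.687] yaw -0.09 F box [ 0.5 -0.8  0.8]
```

carry_out:
  series:
    - {"slide":[0.2,-0.9,0]}
    - {"slide":[0.3,-1.8,0]}
    - {"slide":[0.5,-2.7,0]}
    - {"slide":[0.6,-3.6,0]}
    - {"slide":[0.8,-4.5,0]}
    - {"slide":[0.9,-5.4,0]}
    - {"slide":[1.1,-6.3,0]}
    - {"slide":[1.2,-7.2,0]}

```text
$.series[0]: bad value
```

```bash
python3 -c "
from h import *
to(15,56,150)"
```

```text
t 0.9 box pos [ -48.6 -358.3  214.2] slide [ 1.258 -8.288  1.287] yaw -0.09 F box [ 0.5 -0.8  0.8]
```

Yaw is required in every row.

carry_out:
  series:
    - {"slide":[0.2,-0.9,0],"yaw":0}
    - {"slide":[0.3,-1.8,0],"yaw":0}
    - {"slide":[0.5,-2.7,0],"yaw":0}
    - {"slide":[0.6,-3.6,0],"yaw":0}
    - {"slide":[0.8,-4.5,0],"yaw":0}
    - {"slide":[0.9,-5.4,0],"yaw":0}
    - {"slide":[1.1,-6.3,0],"yaw":0}
    - {"slide":[1.2,-7.2,0],"yaw":0}

```text
time: 1.7
position: [0.4957, 0.0189, 0.2143]
eef_rot: [0.987, -0.161, -0.0, 0.0]
ft_force: [1.0, 0.1, -1.3]
width: 0.0002
finger_force: 0.0
```

```bash
python3 -c "
from h import *
to(15,56,150)"
```

```text
t 1.7 box pos [ 11.8   1.7 214.3] slide [ 0.065 -1.086  1.287] yaw 0.0 F box [ 1.   0.4 -1.3]
```

carry_out:
  series:
    - {"slide":[0.06,-0.6,0],"yaw":0}
    - {"slide":[0.06,-1.09,0],"yaw":0}
    - {"slide":[0.06,-1.09,0.7],"yaw":0}
    - {"slide":[0.06,-1.09,1.4],"yaw":0}
    - {"slide":[0.06,-1.09,2.1],"yaw":0}
    - {"slide":[0.06,-1.09,2.3],"yaw":0}
    - {"slide":[0.06,-1.09,2.3],"yaw":0}

```text
time: 2.4
position: [0.5137, 0.0676, 0.0976]
eef_rot: [0.987, -0.161, -0.002, 0.0]
ft_force: [-0.3, 0.1, -0.0]
width: 0.0007
finger_force: 0.0
```

```bash
python3 -c "
from h import *
to(15,56,65)
c=camera('wrist');cv2.imwrite('pics/w1.png',c['pixels']);c=camera('scene');np.savez('s1.npz',**c)
cv2.imwrite('pics/s1.png',np.vstack([cv2.resize(c['pixels'][150:285,240:420],(400,300),interpolation=cv2.INTER_CUBIC)]))
w=cv2.imread('pics/w1.png');cv2.imwrite('pics/m1.png',np.hstack([cv2.resize(w,(400,250)),cv2.imread('pics/s1.png')[:250]]))
"
```

```text
t 2.4 box pos [13.4 53.7 97.6] slide [ 0.035 -0.048  0.652] yaw -0.02 F box [-0.3 -0.  -0. ]
```

View pics/m1.png

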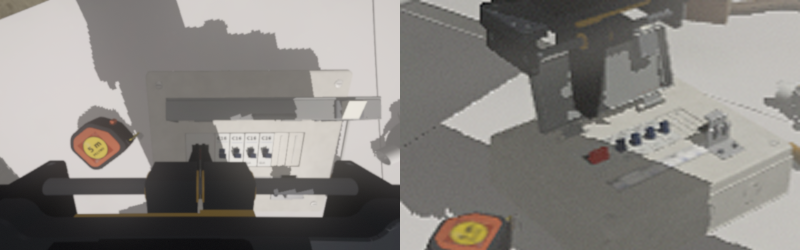

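The wrist and scene views show the shut fingers just behind the red lever, clear of the door. Now I lower them.

carry_out:
  series:
    - {"slide":[0.04,-0.05,0.2],"yaw":0}
    - {"slide":[0.04,-0.05,0.4],"yaw":0}
    - {"slide":[0.04,-0.05,0.55],"yaw":0}
    - {"slide":[0.04,-0.05,0.64],"yaw":0}
    - {"slide":[0.04,-0.05,0.66],"yaw":0}
    - {"slide":[0.04,-0.05,0.66],"yaw":0}

```text
time: 3.1
position: [0.5179, 0.0694, 0.0664]
eef_rot: [0.987, -0.161, -0.0, 0.0]
ft_force: [-0.4, -0.5, 1.0]
width: 0.0007
finger_force: 0.0
```

```bash
python3 -c "
from h import *
to(-2,56,63)"
```

```text
t 3.1 box pos [16.8 56.7 66.4] slide [-0.376  0.014  0.068] yaw -0.02 F box [-0.2 -0.6  1. ]
```

carry_out:
  series:
    - {"slide":[-0.04,0.01,0.01],"yaw":0}
    - {"slide":[-0.08,0.01,0.02],"yaw":0}
    - {"slide":[-0.12,0.01,0.03],"yaw":0}
    - {"slide":[-0.15,0.01,0.04],"yaw":0}
    - {"slide":[-0.17,0.01,0.04],"yaw":0}
    - {"slide":[-0.19,0.01,0.05],"yaw":0}
    - {"slide":[-0.21,0.01,0.05],"yaw":0}
    - {"slide":[-0.23,0.01,0.05],"yaw":0}

```text
time: 3.9
position: [0.5078, 0.0724, 0.0644]
eef_rot: [0.987, -0.161, 0.001, 0.0]
ft_force: [5.4, -2.4, -1.8]
width: 0.001
finger_force: 2.6
```

```bash
python3 -c "
from h import *
to(-2,56,63)"
```

```text
t 3.9 box pos [ 6.2 56.3 64.4] slide [-0.165  0.006  0.028] yaw -0.02 F box [ 5.9 -0.5 -1.8]
```

carry_out:
  series:
    - {"slide":[-0.02,0,0],"yaw":0}
    - {"slide":[-0.04,0,0],"yaw":0}
    - {"slide":[-0.06,0,0.01],"yaw":0}
    - {"slide":[-0.08,0,0.01],"yaw":0}
    - {"slide":[-0.1,0,0.02],"yaw":0}
    - {"slide":[-0.12,0,0.02],"yaw":0}

```text
time: 4.5
position: [0.5032, 0.074, 0.0638]
eef_rot: [0.987, -0.161, 0.003, 0.0]
ft_force: [7.8, -4.4, -1.6]
width: 0.0004
finger_force: 3.9
```

```bash
python3 -c "
from h import *
to(-4,56,62)"
```

```text
t 4.5 box pos [ 1.4 56.3 63.8] slide [-0.109  0.007  0.035] yaw -0.0 F box [ 8.8 -1.7 -1.6]
```

carry_out:
  series:
    - {"slide":[-0.01,0,0.01],"yaw":0}
    - {"slide":[-0.03,0,0.01],"yaw":0}
    - {"slide":[-0.04,0,0.02],"yaw":0}
    - {"slide":[-0.06,0,0.03],"yaw":0}
    - {"slide":[-0.07,0,0.03],"yaw":0}

```text
time: 5.0
position: [0.5029, 0.0742, 0.0639]
eef_rot: [0.987, -0.161, 0.006, 0.0]
ft_force: [13.3, -6.6, -2.1]
width: 0.0006
finger_force: 6.5
```

```bash
python3 -c "
from h import *
to(-5,56,62)"
```

```text
t 5.0 box pos [ 1.  56.4 63.9] slide [-0.12   0.009  0.037] yaw 0.02 F box [14.7 -2.1 -2.1]
```

```bash
python3 -c "
from h import *
c=camera('scene');to(-5,56,62);P=cloud(c);
im=c['pixels'].astype(int);r=(im[...,2]>im[...,1]+50)&(im[...,2]>im[...,0]+50);
Q=(P-O)@RB*1000;m=r&(np.abs(Q[...,1]-54)<20)&(np.abs(Q[...,0])<30);print(m.sum(),Q[m].round(0).min(0),Q[m].max(0).round(0),np.median(Q[m],0))
cv2.imwrite('pics/s2.png',cv2.resize(c['pixels'][185:245,290:370],(800,600),interpolation=cv2.INTER_CUBIC))
s=dict(np.load('scene0.npz'));P=cloud(s);im=s['pixels'].astype(int);r=(im[...,2]>im[...,1]+50)&(im[...,2]>im[...,0]+50);
Q=(P-O)@RB*1000;m=r&(np.abs(Q[...,1]-54)<20)&(np.abs(Q[...,0])<30);print(m.sum(),Q[m].round(0).min(0),Q[m].max(0).round(0),np.median(Q[m],0))
"
```

```text
t 5.05 box pos [ 1.  56.5 63.9] slide [-0.121  0.009  0.037] yaw 0.02 F box [12.8 -2.6 -2.1]
6 [-15.  51.  63.] [-10.  59.  65.] [-13.17747132  55.67001306  63.61322873]Traceback (most recent call last):
  File "<string>", line 8, in <module>
    Q=(P-O)@RB*1000;m=r&(np.abs(Q[...,1]-54)<20)&(np.abs(Q[...,0])<30);print(m.sum(),Q[m].round(0).min(0),Q[m].max(0).round(0),np.median(Q[m],0))
                                                                                     ~~~~~~~~~~~~~~~~~^^^
    return umr_minimum(a, axis, None, out, keepdims, initial, where)
ValueError: zero-size array to reduction operation minimum which has no identity
```

View pics/s2.png

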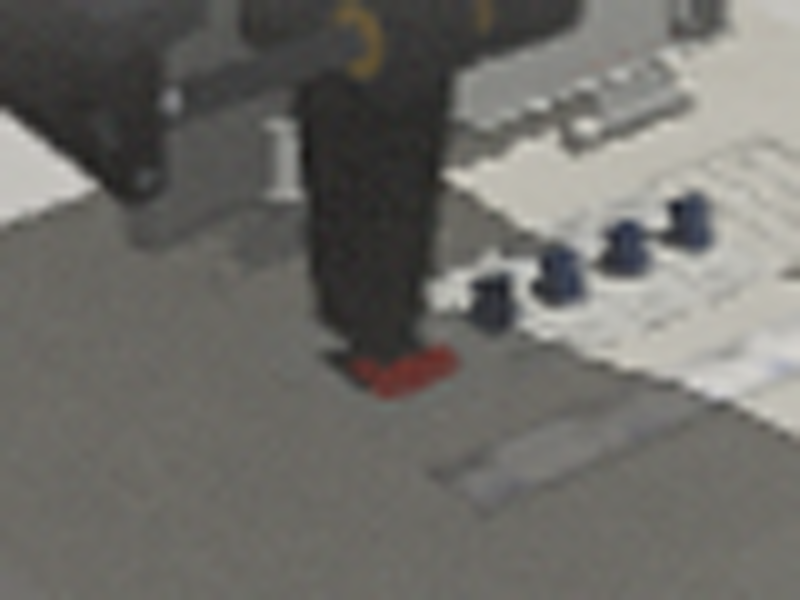

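The lever appears to be lying down under the fingertip, with red around (410,370). I'll back off, then press gently from above to confirm it is fully down.

carry_out:
  series:
    - {"slide":[0.07,0,0.03],"yaw":0}
    - {"slide":[0.12,0,0],"yaw":0}
    - {"slide":[0.12,0,-0.25],"yaw":0}
    - {"slide":[0.1,0,-0.35],"yaw":0}
    - {"slide":[-0.1,0,-0.35],"yaw":0}
    - {"slide":[-0.24,0,-0.35],"yaw":0}
    - {"slide":[-0.24,0,-0.2],"yaw":0}
    - {"slide":[-0.24,0,-0.15],"yaw":0}

```text
time: 5.85
position: [0.4852, 0.0796, 0.0677]
eef_rot: [0.987, -0.161, -0.001, 0.0]
ft_force: [0.1, 0.4, 0.0]
width: 0.0005
finger_force: 0.0
```

```bash
python3 -c "
from h import *
to(-14,56,65)"
```

```text
t 5.85 box pos [-17.4  56.   67.7] slide [ 0.069 -0.001  0.054] yaw 0.01 F box [-0.   0.4  0. ]
```

carry_out:
  series:
    - {"slide":[0.06,0,0.01],"yaw":0}
    - {"slide":[0.07,0,0.03],"yaw":0}
    - {"slide":[0.07,0,0.05],"yaw":0}
    - {"slide":[0.07,0,0.07],"yaw":0}
    - {"slide":[0.07,0,0.09],"yaw":0}
    - {"slide":[0.07,0,0.09],"yaw":0}

```text
time: 6.45
position: [0.4903, 0.0783, 0.0652]
eef_rot: [0.987, -0.161, 0.0, 0.0]
ft_force: [-0.9, -0.1, 3.3]
width: 0.0003
finger_force: 1.6
```

```bash
python3 -c "
from h import *
to(-14,56,62)"
```

```text
t 6.45 box pos [-12.2  56.3  65.2] slide [-0.035  0.007  0.064] yaw -0.02 F box [-0.8 -0.4  3.3]
```

carry_out:
  series:
    - {"slide":[0,0,0.02],"yaw":0}
    - {"slide":[0,0,0.03],"yaw":0}
    - {"slide":[0,0,0.04],"yaw":0}
    - {"slide":[0,0,0.05],"yaw":0}
    - {"slide":[0,0,0.05],"yaw":0}

```text
time: 6.95
position: [0.4905, 0.0783, 0.0646]
eef_rot: [0.987, -0.161, 0.0, 0.0]
ft_force: [-6.6, -1.2, 15.2]
width: 0.0006
finger_force: 7.4
```

```bash
python3 -c "
from h import *
to(-14,56,62)"
```

```text
t 6.95 box pos [-12.   56.4  64.6] slide [-0.039  0.008  0.053] yaw -0.01 F box [-5.9 -3.2 15.2]
```

The lever is stiff against its stop, so the main switch is fully off. Next I lift and go over behind the door.

carry_out:
  series:
    - {"slide":[0,0,-0.4],"yaw":0}
    - {"slide":[0,0.1,-1.2],"yaw":0}
    - {"slide":[0,0.3,-2.0],"yaw":0}
    - {"slide":[0.2,0.6,-2.7],"yaw":0}
    - {"slide":[1.0,0.92,-2.8],"yaw":0}
    - {"slide":[1.8,0.92,-2.8],"yaw":0}
    - {"slide":[2.5,0.92,-2.8],"yaw":0}
    - {"slide":[2.5,0.92,-2.8],"yaw":0}

```text
time: 7.75
position: [0.5963, -0.0064, 0.2012]
eef_rot: [0.987, -0.162, -0.0, 0.0]
ft_force: [-2.1, 0.7, -0.6]
width: 0.0002
finger_force: 0.0
```

```bash
python3 -c "
from h import *
to(112,10,110)
for n in ('scene','top'):
  c=camera(n);P=cloud(c)
  Q=((P-O)@RB*1000)
  m=(abs(Q[...,1])<78)&(Q[...,0]>0)&(Q[...,0]<140)&(Q[...,2]>66)&(Q[...,2]<150)
  if n=='scene': m&=(Q[...,0]<95)
  q=Q[m]
  for z in range(70,150,10):
    k=(abs(q[:,2]-z)<5); 
    if k.sum()>5: print(n,z,k.sum(),np.percentile(q[k,0],[5,50,95]).round(0),np.percentile(q[k,1],[5,95]).round(0))
"
```

```text
t 7.75 box pos [115.2   9.6 201.2] slide [-0.064 -0.008  1.824] yaw -0.12 F box [-2.2  0.  -0.6]
scene 70 326 [41. 52. 57.] [-68.  64.]
scene 80 265 [54. 58. 61.] [-76.  62.]
scene 90 261 [57. 61. 63.] [-76.  61.]
scene 100 254 [60. 64. 66.] [-75.  63.]
scene 110 246 [53. 67. 70.] [-76.  63.]
scene 120 269 [54. 69. 73.] [-76.  61.]
scene 130 171 [57. 63. 74.] [-73.  67.]
scene 140 89 [58. 61. 72.] [-59.  62.]
top 70 389 [42. 49. 56.] [-66.  54.]
top 80 91 [56. 58. 60.] [-40.  57.]
top 90 21 [59. 60. 60.] [-32.  55.]
top 110 8 [52. 53. 53.] [-61. -47.]
top 120 23 [53. 55. 57.] [-66. -45.]
top 130 432 [59. 68. 74.] [-55.  54.]
top 140 128 [59. 63. 73.] [-62.  52.]
```

carry_out:
  series:
    - {"slide":[0,0,0.6],"yaw":0}
    - {"slide":[0,0,1.2],"yaw":0}
    - {"slide":[0,0,1.6],"yaw":0}
    - {"slide":[-0.15,0,1.72],"yaw":0}
    - {"slide":[-0.3,0,1.72],"yaw":0}
    - {"slide":[-0.45,0,1.72],"yaw":0}
    - {"slide":[-0.6,0,1.72],"yaw":0}

```text
time: 8.55
position: [0.5661, 0.0048, 0.1184]
eef_rot: [0.987, -0.161, 0.002, -0.0]
ft_force: [2.3, -1.4, 1.5]
width: 0.0005
finger_force: 0.9
```

```bash
python3 -c "
from h import *
to(30,10,115)"
```

```text
t 8.55 box pos [ 83.   10.7 118.4] slide [-1.061  0.013  0.063] yaw 0.01 F box [ 2.6 -0.6  1.5]
```

carry_out:
  series:
    - {"slide":[-0.1,0,0.02],"yaw":0}
    - {"slide":[-0.22,0,0.04],"yaw":0}
    - {"slide":[-0.34,0,0.05],"yaw":0}
    - {"slide":[-0.46,0,0.06],"yaw":0}
    - {"slide":[-0.58,0,0.06],"yaw":0}
    - {"slide":[-0.7,0,0.06],"yaw":0}
    - {"slide":[-0.82,0,0.06],"yaw":0}
    - {"slide":[-0.94,0,0.06],"yaw":0}

```text
time: 9.35
position: [0.5199, 0.0197, 0.1126]
eef_rot: [0.987, -0.161, -0.001, 0.0]
ft_force: [1.8, -0.1, -0.3]
width: 0.0004
finger_force: 0.4
```

```bash
python3 -c "
from h import *
to(0,10,115)"
```

```text
t 9.35 box pos [ 34.5  10.2 112.6] slide [-0.689  0.003 -0.047] yaw -0.02 F box [ 1.7  0.5 -0.3]
```

carry_out:
  series:
    - {"slide":[-0.1,0,-0.02],"yaw":0}
    - {"slide":[-0.2,0,-0.04],"yaw":0}
    - {"slide":[-0.3,0,-0.05],"yaw":0}
    - {"slide":[-0.4,0,-0.05],"yaw":0}
    - {"slide":[-0.5,0,-0.04],"yaw":0}
    - {"slide":[-0.6,0,-0.03],"yaw":0}
    - {"slide":[-0.68,0,0.02],"yaw":0}
    - {"slide":[-0.75,0,0.1],"yaw":0}

```text
time: 10.15
position: [0.485, 0.0315, 0.1081]
eef_rot: [0.987, -0.161, 0.0, -0.0]
ft_force: [-0.1, -0.4, 0.1]
width: 0.0005
finger_force: 0.3
```

```bash
python3 -c "
from h import *
to(-10,10,100)"
```

```text
t 10.15 box pos [ -2.3  10.3 108.1] slide [-0.153  0.006  0.163] yaw -0.02 F box [ 0.  -0.4  0.1]
```

carry_out:
  series:
    - {"slide":[-0.06,0,0.05],"yaw":0}
    - {"slide":[-0.11,0,0.1],"yaw":0}
    - {"slide":[-0.15,0,0.15],"yaw":0}
    - {"slide":[-0.19,0,0.19],"yaw":0}
    - {"slide":[-0.22,0,0.22],"yaw":0}
    - {"slide":[-0.25,0,0.24],"yaw":0}
    - {"slide":[-0.28,0,0.24],"yaw":0}
    - {"slide":[-0.3,0,0.24],"yaw":0}

```text
time: 10.95
position: [0.471, 0.0362, 0.0962]
eef_rot: [0.987, -0.161, 0.0, -0.0]
ft_force: [-0.3, -0.1, -0.8]
width: 0.0005
finger_force: 0.0
```

```bash
python3 -c "
from h import *
to(-17,10,92)"
```

```text
t 10.95 box pos [-17.1  10.3  96.2] slide [0.003 0.006 0.084] yaw -0.02 F box [-0.3 -0.2 -0.8]
```

carry_out:
  series:
    - {"slide":[0.02,0,0.02],"yaw":0}
    - {"slide":[0.02,0,0.04],"yaw":0}
    - {"slide":[0.02,0,0.06],"yaw":0}
    - {"slide":[0.02,0,0.08],"yaw":0}
    - {"slide":[0.02,0,0.1],"yaw":0}
    - {"slide":[0.02,0,0.12],"yaw":0}

```text
time: 11.55
position: [0.472, 0.0359, 0.0908]
eef_rot: [0.987, -0.161, -0.0, -0.0]
ft_force: [-4.6, 0.7, 8.9]
width: 0.0006
finger_force: 3.8
```

```bash
python3 -c "
from h import *
to(-17,10,88)
c=camera('scene');to(-17,10,88)
Q=((cloud(c)-O)@RB*1000)
for y in (-30,-20,60,70):
  m=(abs(Q[...,1]-y)<5)&(Q[...,2]>62)&(Q[...,2]<110)
  q=Q[m]
  for x in (-30,-20,0,20):
    k=abs(q[:,0]-x)<5
    if k.sum()>3: print(y,x,np.median(q[k,2]).round(1))
"
```

```text
t 11.55 box pos [-16.1  10.3  90.8] slide [-0.017  0.007  0.056] yaw -0.02 F box [-4.6 -0.8  8.9]
t 11.6 box pos [-16.1  10.3  90.7] slide [-0.017  0.006  0.054] yaw -0.02 F box [-2.5 -0.7  4.4]
-30 -30 85.6
-30 -20 89.3
-30 0 85.4
-20 -30 84.9
-20 -20 89.0
60 -30 84.2
60 -20 89.4
60 0 84.4
60 20 80.6
70 -30 85.3
70 -20 88.9
70 0 84.4
70 20 80.6
```

carry_out:
  series:
    - {"slide":[-0.01,0,0.01],"yaw":0}
    - {"slide":[-0.02,0,0.02],"yaw":0}
    - {"slide":[-0.02,0,0.03],"yaw":0}

```text
time: 11.9
position: [0.4719, 0.036, 0.0902]
eef_rot: [0.987, -0.161, 0.001, 0.0]
ft_force: [-2.5, -0.1, 8.9]
width: 0.0005
finger_force: 4.3
```

carry_out:
  series:
    - {"slide":[-0.01,0,0.01],"yaw":0}
    - {"slide":[-0.01,0,0.02],"yaw":0}
    - {"slide":[-0.02,0,0.03],"yaw":0}

```text
time: 12.2
position: [0.4716, 0.0361, 0.0894]
eef_rot: [0.987, -0.161, 0.001, 0.0]
ft_force: [-1.7, -1.6, 10.6]
width: 0.0005
finger_force: 5.3
```

carry_out:
  series:
    - {"slide":[-0.01,0,0.01],"yaw":0}
    - {"slide":[-0.01,0,0.02],"yaw":0}
    - {"slide":[-0.02,0,0.03],"yaw":0}

```text
time: 12.5
position: [0.471, 0.0365, 0.0872]
eef_rot: [0.987, -0.161, 0.002, -0.0]
ft_force: [1.9, -1.4, 3.5]
width: 0.0004
finger_force: 1.8
```

carry_out:
  series:
    - {"slide":[0,0,0.01],"yaw":0}
    - {"slide":[-0.01,0,0.02],"yaw":0}

```text
time: 12.7
position: [0.4702, 0.0367, 0.0856]
eef_rot: [0.987, -0.161, 0.002, -0.0]
ft_force: [3.3, -1.7, 5.9]
width: 0.0006
finger_force: 3.1
```

carry_out:
  series:
    - {"slide":[0,0,0.01],"yaw":0}
    - {"slide":[0,0,0.02],"yaw":0}

```text
time: 12.9
position: [0.4703, 0.0367, 0.0853]
eef_rot: [0.987, -0.161, 0.002, -0.0]
ft_force: [1.3, -1.2, 10.1]
width: 0.0004
finger_force: 5.2
```

carry_out:
  series:
    - {"slide":[0,0,0.01],"yaw":0}
    - {"slide":[0,0,0.02],"yaw":0}
    - {"slide":[0,0,0.02],"yaw":0}

```text
time: 13.2
position: [0.4703, 0.0368, 0.0852]
eef_rot: [0.987, -0.161, 0.001, -0.0]
ft_force: [-1.5, -1.4, 13.6]
width: 0.0003
finger_force: 6.4
```

The force peaked, dropped, then climbed steeply with almost no travel, which fits a snap and then the stop. I'll lift off and check whether the door springs back.

carry_out:
  series:
    - {"slide":[0,0,-0.06],"yaw":0}
    - {"slide":[0,0,-0.12],"yaw":0}
    - {"slide":[0,0,-0.3],"yaw":0}
    - {"slide":[0,0,-0.8],"yaw":0}
    - {"slide":[0,0,-1.5],"yaw":0}
    - {"slide":[0,0,-2],"yaw":0}
    - {"slide":[0,0,-2],"yaw":0}
    - {"slide":[0,0,-2],"yaw":0}

```text
time: 14.0
position: [0.4684, 0.037, 0.1825]
eef_rot: [0.987, -0.161, -0.0, -0.0]
ft_force: [0.5, -0.1, -0.3]
width: 0.001
finger_force: 0.0
```

```bash
python3 -c "
from h import *
to(-17,10,88)
c=camera('scene');np.savez('s3.npz',**c)
Q=((cloud(c)-O)@RB*1000)
for y in (-30,-20,0,60,70):
  m=(abs(Q[...,1]-y)<5)&(Q[...,2]>62)&(Q[...,2]<110)
  q=Q[m]
  for x in (-30,-20,0,20):
    k=abs(q[:,0]-x)<5
    if k.sum()>3: print(y,x,np.median(q[k,2]).round(1))
m=(abs(Q[...,1])<75)&(Q[...,0]>-22)&(Q[...,0]<25)&(Q[...,2]>70)&(Q[...,2]<100)
q=Q[m];a=np.linalg.lstsq(np.c_[q[:,:2],np.ones(len(q))],q[:,2],rcond=None)[0];print('plane',a,'theta',np.arctan(-a[0]))
cv2.imwrite('pics/s3.png',cv2.resize(c['pixels'][165:255,290:410],(800,600),interpolation=cv2.INTER_CUBIC))
"
```

```text
t 14.0 box pos [-19.8  10.2 182.5] slide [0.057 0.005 1.89 ] yaw -0.02 F box [ 0.5  0.  -0.3]
-30 -30 79.2
-30 -20 84.6
-30 0 81.8
-30 20 79.5
-20 -30 81.1
-20 -20 84.5
-20 0 82.1
-20 20 79.0
0 -30 81.9
0 -20 85.0
0 0 81.9
0 20 79.3
60 -30 79.6
60 -20 84.6
60 0 82.1
60 20 78.8
70 -30 80.6
70 -20 84.4
70 0 82.0
70 20 78.4
plane [-1.42412117e-01 -1.86664698e-03  8.17814736e+01] theta 0.1414609020088944
```

View pics/s3.png

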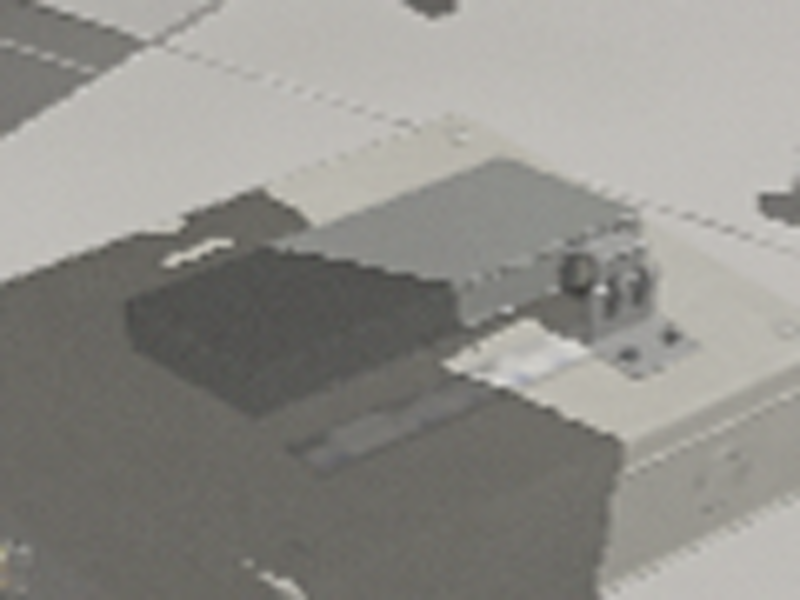

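The door stays flat at about 0.14 rad and has not gone back to its 0.2 resting angle. The strike at about (615,285) looks undisturbed. One more wait and check.

carry_out:
  series:
    - {"slide":[0,0,-0.3],"yaw":0}
    - {"slide":[0,0,-0.3],"yaw":0}
    - {"slide":[0,0,-0.3],"yaw":0}
    - {"slide":[0,0,-0.3],"yaw":0}
    - {"slide":[0,0,-0.3],"yaw":0}
    - {"slide":[0,0,-0.3],"yaw":0}
    - {"slide":[0,0,-0.3],"yaw":0}
    - {"slide":[0,0,-0.3],"yaw":0}

```text
time: 14.85
position: [0.4686, 0.0369, 0.1975]
eef_rot: [0.987, -0.161, -0.0, 0.0]
ft_force: [0.2, -0.0, 0.8]
width: 0.0005
finger_force: 0.0
```

```bash
python3 -c "
from h import *
c=camera('scene')
Q=((cloud(c)-O)@RB*1000)
m=(abs(Q[...,1])<75)&(Q[...,0]>-22)&(Q[...,0]<25)&(Q[...,2]>70)&(Q[...,2]<100)
q=Q[m];a=np.linalg.lstsq(np.c_[q[:,:2],np.ones(len(q))],q[:,2],rcond=None)[0];th=np.arctan(-a[0]);print('plane',a,'theta',th,get_state()['ft_force'])
if th<.155:
  from bench import job_done; print(job_done())
"
```

```text
plane [-1.43104257e-01 -1.93763463e-03  8.17177293e+01] theta 0.14213921811339733 [-0.0300452  -0.71850409 -0.23367612]
the job is handed in; nothing more can be done
None
```

The main switch is fully off and the door is latched shut, steady at about 0.14 rad after I let go. The breakers and nearby things weren't touched, the highest force I read was about 17 N (readings only at the end of each move), and I handed the job in at about 15 s.

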